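# Dock the board carrier, then hold the test key turned

## Robot

A 6-joint arm with a two-finger parallel gripper is mounted at the origin on a cart in front of the work surface, level with it; the furniture and walls round the work are solid. World frame = base frame: x ahead of the robot, y to its left, z up, the work surface at z = 0. Lengths are in m, angles in degrees, forces in N, time in s.
With the tool pointing down it reaches from about 0.325 to 0.85 m from the base axis. Payload 15.5 kg.
Tool frame: the origin (TCP) lies at the very end of the fingers, on their centre line; the grasp point (between the pads) lies arm.grip_depth behind it (arm.grip_depth is the distance from the TCP to the grasp point, in m); z points along the fingers, y is the line along which they close (so a half turn about z gives the same grasp; the last joint's range is limited). The gripper opens to 91 mm and grips with 3 to 60 N. Pads are 32 mm wide; open, the fingers measure 118 mm over their backs; the gripper's body (76 mm by 178 mm) begins 60 mm behind the grasp point.
Start: joints at [65.117, 28.281, 77.091, -0, 74.628, -5.472], TCP at [0.208, 0.589, 0.214] pointing down, gripper open.
Joint ranges: [-166.48, 166.48], [-47.26, 123.95], [12.59, 153.08], [-70.14, 250.14], [6.76, 159.57], [-176.63, 176.63]. Speed limits (degrees/s): [108.29, 108.29, 147.25, 172.46, 172.46, 172.46].

## Interface

Orientations are given as a 3x3 rotation matrix whose columns are the frame's x, y, z axes.
In Python, from rig import arm gives the robot as it stands. Calls block until the motion is done:
- arm.move_to(position, orientation): joint-space move of the TCP to a pose.
- arm.move_l(position, orientation=None, feed=0.15): straight line of the TCP; orientation=None keeps the orientation; feed is the mean speed in m/s.
- arm.move_joints(angles): joint-space move.
- arm.grip(opening): finger opening in m; the grip force is fixed at half the most; returns when the fingers have stopped.
- arm.sleep(seconds).
- arm.solve_ik(position, orientation): joint angles nearest the present ones, or None.
- arm.snapshot(name): name is "scene" or "top"; returns the picture (480x640x3 uint8, red, green, blue); there is no depth.
- arm.get_calibration(name): a dict with "intrinsics" (3x3 intrinsics, pixels), "cam_to_world" (4x4, takes a point from camera to world coordinates). Camera axes: x right, y down, z forward; pixel columns grow to the right and rows downward; lengths in m; the calibration is good to about 2 mm. A picture is of the moment at which its call begins. get_calibration takes no time and is no camera call.
A pose or a line that the arm cannot do raises arm.Unreachable and nothing moves.
- arm.sign_off(): hands the job in; it is judged then, once.
Readings, each from a call of its own:
- arm.current_t(): time.
- arm.current_joint_positions(): joint angles.
- arm.current_dq(): joint speeds.
- arm.current_tau(): joint torques, N m.
- arm.current_ee_pos(): TCP position.
- arm.current_tool_rot(): TCP orientation.
- arm.current_force(): force on the tool from outside, world axes, zero at the start.
- arm.current_torque(): the same for the moment, N m.
- arm.current_width(): finger opening in m.
- arm.current_grasp_force(): force on a finger pad.
Only numpy, scipy, OpenCV 4.12 (cv2) and the standard library are available. Lean on these libraries where they do the work, as an engineer would, in place of code of your own. Each camera call takes 0.05 s, during which the arm holds its last target. There are 200 camera calls.

## Task

Run the high-voltage check on the board: first set the board carrier down on the test station's pad, midway between its two contact heads and square to them, inside the white corner marks, and let go of it. Then take the square-bowed key from the key rack, work it into the station's key switch until its collar sits on the lock face - two pins inside stick, so wiggle it past them and do not force it - and turn it a quarter turn clockwise against its spring. The test runs only while the key is held over, so finish still gripping the key, fully in and turned, with the carrier where you docked it and the round-bowed key and everything else left in place.

Things in the scene. Friction and masses are not known exactly. Their poses are not given: they have to be found in the camera images.
- board_carrier: Loose brown soldering jig with a green board nested in it and two locating pins: a block 58 mm (its x) by 96 mm (its y), 16 mm high (24 mm over the pins), 0.16 kg. Lies flat; origin at the centre of its underside, z up. Grip it across the 58 mm side. Either way round is right.
- test_station: Fixed board tester, 220 mm (x) by 184 mm (y): aluminium base plate 6 mm thick, dock in front (-x), grey console behind (90 x 176 mm, top 46 mm above the bench). On the console, to the right (-y), stands a black lock block 44 x 44 mm with a steel face on top, 72 mm above the bench. Origin: centre of the underside; z up.
- dock (a point): Where the carrier's origin belongs: on the base plate (6 mm above the bench), midway between the two black contact heads, inside four white corner marks (5.5 mm clear all round). Axes as the station's; carrier's 96 mm side along y. The heads' inner faces are at y = +/-59 mm, their tops 40 mm above the bench. The console's front is 79 mm behind (+x), the near edge 50 mm in front.
- lock_face (a point): Centre of the keyway at the top of the steel lock face, on the switch's axis; axes as the station's. The keyway is 22 mm along this x, 7 mm along this y, rim bevelled 1.2 mm, face 5 mm thick; the turning core below has the same slot. Fully home, the key's origin is 20 mm below this point, its x along this x (either way round). It turns only with its collar within 2 mm of the face.
- lock_pins (a point): Point on the switch's axis 12 mm below the lock face, between the two sprung side pins, which stick: the key's tip meets them about 8.5 and 12 mm below the face; pushed straight, the key mostly jams at 8 to 14 mm even under 30 N; pressed down with 5 to 15 N while turned to and fro by about 0.09 rad it works past in some 4 to 10 swings. Afterwards the pins drag only lightly.
- pin_a: The upper side pin, brass, round head 5 mm across, sliding along the core's y (+y side, +x end of the slot); its origin is the centre of the head, 10.5 mm below the lock face. Hidden under the face.
- pin_b: The lower side pin, as the other but on the -y side at the -x end of the slot, 14 mm below the lock face.
- lock_core (a joint): Turn of the switch's core, rad: 0 at rest, 1.57 at its end stop, growing clockwise seen from above. A spring turns it back when the key is let go (0.03 N m at 0, 0.11 N m at a quarter turn). The key has about 0.1 rad of play in the slot, so it must itself turn about 1.67 rad to bring the core to its stop.
- test_key: The loose key to use, 56 mm tall, 0.04 kg, standing tip down in the rack: the one with the square black bow, 30 mm (its x) by 9 mm (its y), 24 to 56 mm above the tip. Below it a collar 18 mm across (20 to 24 mm), a neck 5 mm across and a double bit 20 mm wide (x), 5 mm thick (y), 12 mm high, round-nosed. Origin: centre of the tip; z up. Grip the bow across its 9 mm.
- other_key: Another loose key, not for this lock: as the first but with a round black bow 33 mm across and 9 mm thick and a narrower bit. Stays in its slot.
- key_rack: Fixed grey block 46 mm (x) by 132 mm (y), top 32 mm above the bench, on a steel foot 56 x 142 mm, with three key slots 42 mm apart along y; the two keys stand in the outer ones, in either order, bows along the row, collars on the top (key origin 12 mm above the bench). Slots are 1.5 mm wider than the bit each side. Origin: centre of the underside; z up.
- flux: Loose flux pot with a lid, 53 mm across, 35 mm high; bystander.
- marker: Loose white marker pen, 135 mm long, 17 mm thick, lying in front of the station; bystander.
- tape: Loose roll of black tape, 58 mm across, 19 mm high; bystander.
There are look-alikes about, which are no part of the job. What is shaped like the test_key but brown is not meant. Of the things shaped like the board_carrier, the brown one is meant.

How it is judged:
By the outcome, as a careful person would: the job done as asked, in the order asked, and still so for the second after the job is handed in, while the arm keeps its last pose, push and grip.
It also fails if it takes over 64 s, if anything falls off the work surface, if the arm or the gripper's body presses on something with over 40 N, if the wrist force passes 120 N, or if a joint passes its speed limit or range.

## Working session

There is one attempt and no reset: what is moved stays moved. The work goes in short steps, each a Python script; the robot and the scene stay as the last script left them, time stands still between calls to the robot, and variables do not carry over. Pictures are saved under pics/ and viewed, at most 10 in all, crops included, and the job is handed in when it is done.

```bash
ls; mkdir -p pics
python3 - <<'E'
from rig import arm
import cv2
print(arm.current_t(), arm.grip_depth)
for n in ("scene","top"):
    im=arm.snapshot(n); cv2.imwrite(f"pics/{n}0.png",im[:,:,::-1])
    c=arm.get_calibration(n); print(n,c["intrinsics"],c["cam_to_world"])
E
```

```text
pics
0.0 0.0188
scene [[484.18351045   0.         321.01020041]
 [  0.         484.18351045 237.95599003]
 [  0.           0.           1.        ]] [[-5.76185221e-01 -3.78623553e-01  7.24330585e-01 -3.31292803e-01]
 [-8.17318575e-01  2.65867243e-01 -5.11179965e-01  5.20166448e-01]
 [ 9.68999208e-04 -8.86543182e-01 -4.62644839e-01  6.29899105e-01]
 [ 0.00000000e+00  0.00000000e+00  0.00000000e+00  1.00000000e+00]]
top [[608.06961788   0.         319.42998211]
 [  0.         608.06961788 241.16340008]
 [  0.           0.           1.        ]] [[-0.01889412 -0.9857341   0.1672462   0.23523097]
 [-0.99970409  0.0160623  -0.01826869 -0.0758637 ]
 [ 0.01532171 -0.16754188 -0.98574589  1.75124083]
 [ 0.          0.          0.          1.        ]]
```

View pics/scene0.png

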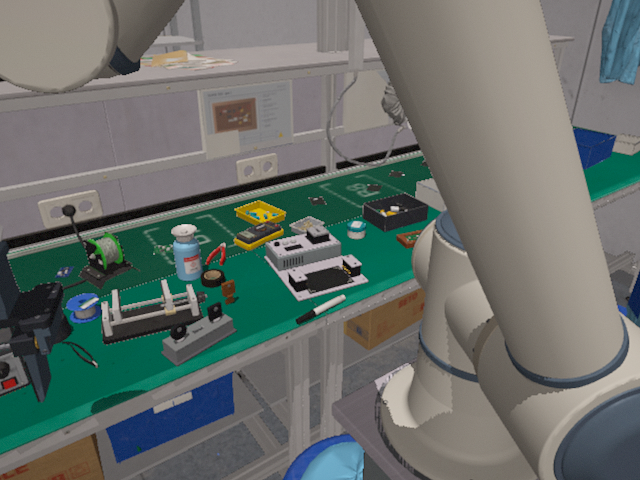

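View pics/top0.png

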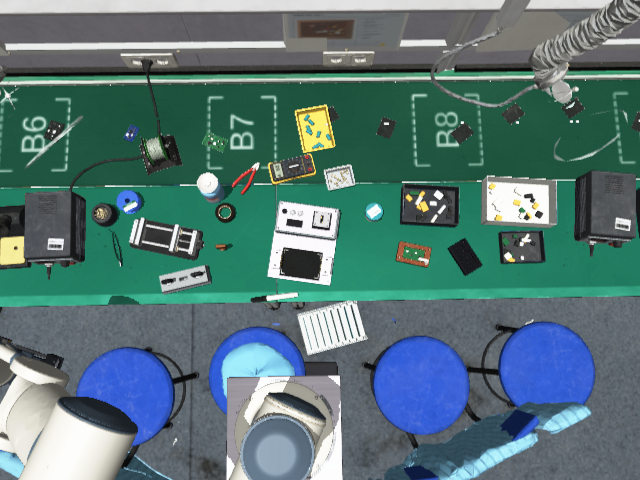

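The top view shows the brown carrier at about (414,254) and the station at (305,242), with its lock at (326,219). The rack is at (185,278); in the scene view the square bow is at the right end (214,310) and the round one at the left (180,333). I'll move over the carrier to clear the scene camera's view.

```bash
cat > h.py <<'E'
import numpy as np, cv2
from rig import arm
def ray(n,p):
    c=arm.get_calibration(n);K=c["intrinsics"];T=np.array(c["cam_to_world"])
    d=T[:3,:3]@np.linalg.solve(K,[p[0],p[1],1.0]);return T[:3,3],d/np.linalg.norm(d)
def plane(n,p,z):
    o,d=ray(n,p);return o+d*(z-o[2])/d[2]
def tri(ps,pt):
    A=np.zeros((3,3));b=np.zeros(3);R=[ray("scene",ps),ray("top",pt)]
    for o,d in R:
        P=np.eye(3)-np.outer(d,d);A+=P;b+=P@o
    x=np.linalg.solve(A,b)
    return x,[round(1e3*np.linalg.norm(np.cross(x-o,d)),1) for o,d in R]
def proj(n,X):
    c=arm.get_calibration(n);T=np.linalg.inv(c["cam_to_world"]);q=c["intrinsics"]@(T[:3,:3]@np.asarray(X)+T[:3,3]);return q[:2]/q[2]
def down(a):  # tool down, closing axis (y) at world angle a (rad) from +x
    y=np.array([np.cos(a),np.sin(a),0]);z=np.array([0,0,-1.]);return np.column_stack([np.cross(y,z),y,z])
def snap(n,f):
    im=arm.snapshot(n)[:,:,::-1].copy();cv2.imwrite(f"pics/{f}.png",im);return im
E
python3 - <<'E'
from h import *
np.set_printoptions(precision=4,suppress=True)
X=plane("top",(414,254),.016);print(X)
for q in ((185,278),(326,219),(305,263)): print(plane("top",q,.03))
for a in (0,np.pi): print(arm.solve_ik(X+[0,0,.15],down(a)))
a=min((0,np.pi),key=lambda a:abs(arm.solve_ik(X+[0,0,.15],down(a))[5]))
arm.move_to([X[0]-.05,X[1]-.1,.25],down(a));print(arm.current_t(),arm.current_joint_positions())
s=snap("scene","s1");t=snap("top","t1")
cv2.imwrite("pics/c1.png",cv2.resize(s[190:370,155:455],None,fx=2.66,fy=2.66,interpolation=cv2.INTER_CUBIC))
cv2.imwrite("pics/c2.png",cv2.resize(t[180:310,150:450],None,fx=2.66,fy=2.66,interpolation=cv2.INTER_CUBIC))
E
```

```text
[ 0.4875 -0.3808  0.016 ]
[0.4276 0.275  0.03  ]
[ 0.5919 -0.128   0.03  ]
[ 0.4648 -0.0654  0.03  ]
[-43.5182  30.4739  81.3396  -0.      68.1865 -43.5182]
[-43.5182  30.4739  81.3396  -0.      68.1865 136.4818]
3.9 [-52.905   28.6915  70.4489   0.0058  80.8624 -52.9521]
```

View pics/c1.png

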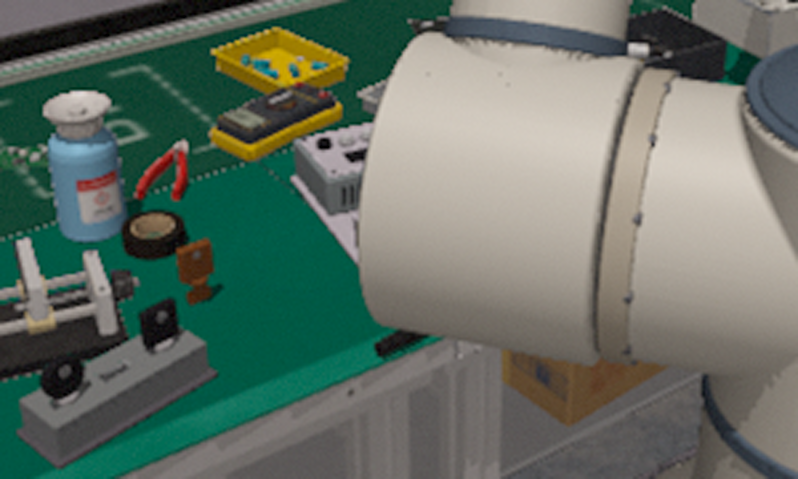

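View pics/c2.png

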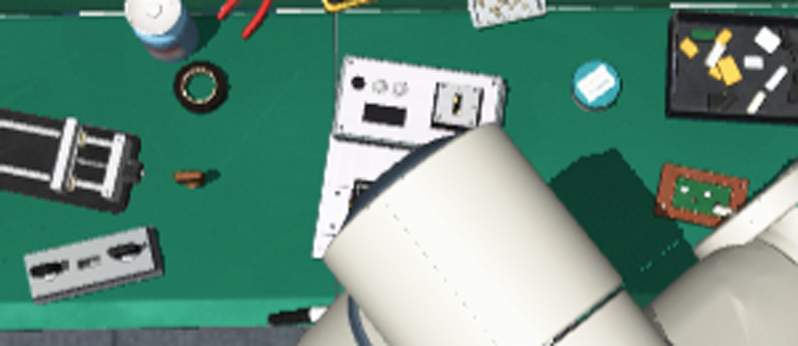

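Run:
```python
import cv2
s=cv2.imread("pics/scene0.png");t=cv2.imread("pics/top0.png")
cv2.imwrite("pics/c3.png",cv2.resize(s[220:303,258:370],None,fx=7,fy=7,interpolation=cv2.INTER_CUBIC))
cv2.imwrite("pics/c4.png",cv2.resize(t[197:287,262:345],None,fx=6.5,fy=6.5,interpolation=cv2.INTER_CUBIC))
```

```text
(no output)
```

View pics/c3.png

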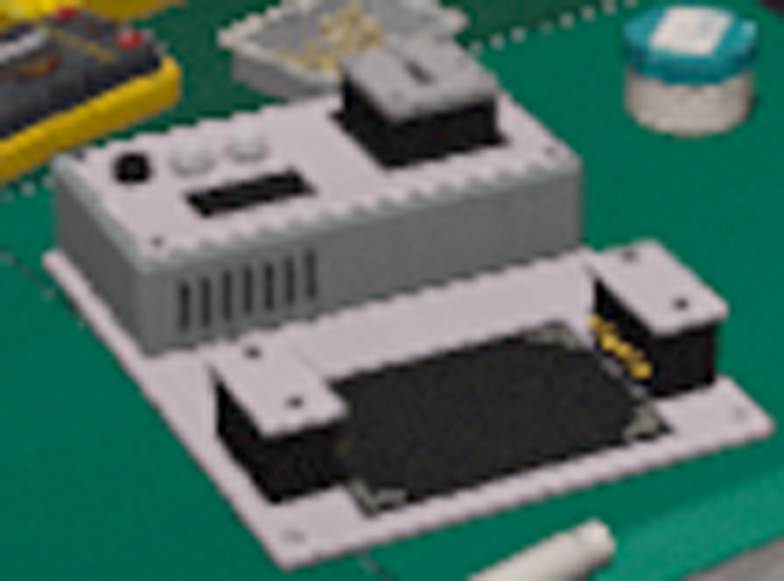

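View pics/c4.png

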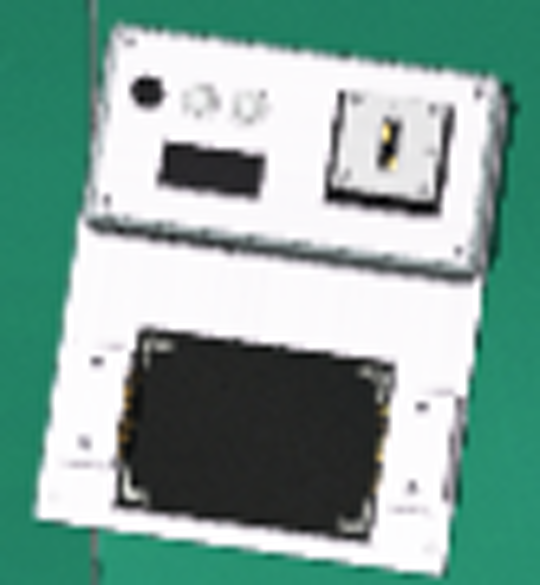

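The scene crop shows the slot at about (413,70) crop px and the dock pad centre near (500,415). In the top crop the slot is at about (389,143) and the pad centre at (256,434). Next I'll measure them with masks.

```bash
cat > m.py <<'E'
from h import *
np.set_printoptions(precision=4,suppress=True)
I={"scene":cv2.imread("pics/scene0.png"),"top":cv2.imread("pics/top0.png")}
S=8
def crop(n,x0,x1,y0,y1):
    return cv2.resize(I[n][y0:y1,x0:x1],None,fx=S,fy=S,interpolation=cv2.INTER_CUBIC)
def blobs(mask,x0,y0,amin):
    out=[]
    for c in cv2.findContours(mask.astype(np.uint8),cv2.RETR_EXTERNAL,cv2.CHAIN_APPROX_NONE)[0]:
        a=cv2.contourArea(c)/S/S
        if a<amin: continue
        c=(c.reshape(-1,2)+.5)/S-.5+[x0,y0]
        c=c.astype(np.float32);m=cv2.moments(c.reshape(-1,1,2));ctr=(m['m10']/m['m00'],m['m01']/m['m00'])
        out.append((a,np.array(ctr),cv2.boxPoints(cv2.minAreaRect(c)),c))
    return sorted(out,key=lambda b:-b[0])
def dark(n,x0,x1,y0,y1,th,amin=3):
    im=crop(n,x0,x1,y0,y1);return blobs(im.max(2)<th,x0,y0,amin)
E
python3 - <<'E'
from m import *
def show(l,B):
    for a,c,b,_ in B[:5]: print(l,round(a,1),c,b.round(1).tolist())
show("pad top",dark("top",278,326,244,284,110,200))
show("pad scn",dark("scene",300,360,262,296,75,200))
# slot: darker than the face, inside face
show("slot top",dark("top",316,328,213,224,150,1))
show("slot scn",dark("scene",311,324,223,234,90,1))
show("keys top",dark("top",158,212,262,293,70,4))
show("keys scn",dark("scene",165,230,298,346,50,8))
im=crop("top",380,440,236,276).astype(int);B,G,R=im[...,0],im[...,1],im[...,2]
show("carrier top",blobs((R>G+15),380,236,100))
im=crop("scene",390,435,225,252).astype(int);B,G,R=im[...,0],im[...,1],im[...,2]
show("carrier scn",blobs((R>G+15)&(R>B+15),390,225,20))
im=crop("top",150,220,258,300).astype(int);B,G,R=im[...,0],im[...,1],im[...,2]
show("rack top",blobs((abs(R-G)<40)&(G<R+25)&(R>60),150,258,100))
E
```

```text
pad top 1074.5 [300.1494 263.2845] [[278.1000061035156, 274.5], [282.0, 246.60000610351562], [322.3999938964844, 252.1999969482422], [318.5, 280.1000061035156]]
pad scn 919.3 [328.2043 278.0405] [[295.20001220703125, 277.3999938964844], [356.5, 256.8999938964844], [363.3999938964844, 277.6000061035156], [302.1000061035156, 298.1000061035156]]
slot top 14.9 [321.4308 218.7711] [[319.29998779296875, 222.3000030517578], [320.79998779296875, 214.60000610351562], [323.6000061035156, 215.1999969482422], [322.1000061035156, 222.8000030517578]]
slot scn 1.1 [317.1828 229.9966] [[316.29998779296875, 229.60000610351562], [316.79998779296875, 229.10000610351562], [318.20001220703125, 230.39999389648438], [317.6000061035156, 231.0]]
slot scn 1.0 [323.0476 224.9953] [[322.6000061035156, 224.3000030517578], [323.3999938964844, 224.3000030517578], [323.3999938964844, 225.6999969482422], [322.6000061035156, 225.6999969482422]]
keys top 52.6 [208.3487 273.4089] [[204.6999969482422, 265.3999938964844], [209.10000610351562, 264.5], [212.6999969482422, 282.20001220703125], [208.3000030517578, 283.100006
[... 897 characters left out ...]
5323] [[197.0, 301.79998779296875], [201.1999969482422, 297.79998779296875], [203.5, 300.1000061035156], [199.1999969482422, 304.1000061035156]]
carrier top 363.7 [412.5044 253.5671] [[395.0, 260.29998779296875], [399.1000061035156, 240.60000610351562], [431.6000061035156, 247.39999389648438], [427.5, 267.1000061035156]]
carrier scn 191.3 [406.9441 238.902 ] [[395.3999938964844, 234.5], [421.6000061035156, 229.10000610351562], [424.70001220703125, 244.1999969482422], [398.5, 249.60000610351562]]
rack top 878.4 [183.9256 279.4841] [[158.1999969482422, 275.70001220703125], [206.39999389648438, 264.1000061035156], [210.89999389648438, 282.8999938964844], [162.60000610351562, 294.3999938964844]]
```

Run:
```python
import cv2,numpy as np
s=cv2.imread("pics/scene0.png");t=cv2.imread("pics/top0.png")
f=lambda im,x0,x1,y0,y1,k:cv2.resize(im[y0:y1,x0:x1],None,fx=k,fy=k,interpolation=cv2.INTER_NEAREST)
a=f(s,160,240,295,365,5);b=f(t,156,216,260,298,6);c=f(s,385,445,222,257,6);d=f(t,390,440,235,275,7)
W=np.zeros((600,770,3),np.uint8)
W[:350,:400]=a;W[:228,405:765]=b;W[360:570,:360]=c;W[300:580,405:755]=d
cv2.imwrite("pics/c5.png",W)
```

```text
(no output)
```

View pics/c5.png

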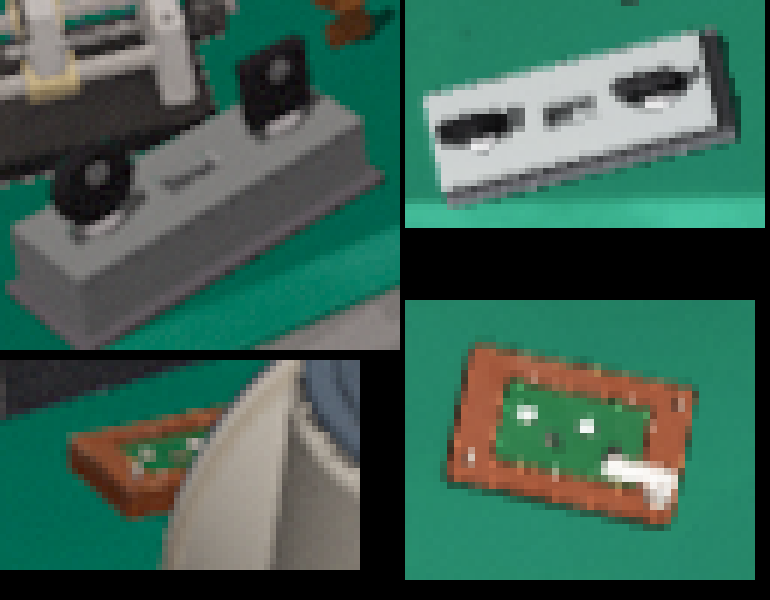

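The square-bow key is at scene (214.5,311.5) and top (196.6,273.7). The carrier is clear in the top view at (412.8,253.9), and its two left corners show in the scene view. Now to triangulate and check against the given sizes.

Run:
```python
from m import *
p=lambda l,*a:print(l,*a)
p("slot tri",*tri((317.0,229.8),(321.43,218.77)), "top@.072",plane("top",(321.43,218.77),.072),"scn",plane("scene",(317,229.8),.072))
p("key bow",*tri((214.5,311.5),(196.6,273.7)),"top@.052",plane("top",(196.6,273.7),.052),"scn",plane("scene",(214.5,311.5),.052))
p("rkey bow",*tri((160+92/5,295+185/5),(167.08,280.78)),"top",plane("top",(167.08,280.78),.052))
p("pins carrier corner NL",*tri((405.7,243.2),(396.2,260.6)));p("FL",*tri((396.4,234),(400.5,241.5)))
# pad: restrict top mask with corners from c4, fit
c4=np.array([[143,329],[395,358],[371,541],[117,505]]);c=(c4+.5)/6.5-.5+[262,197]
P=np.array([plane("top",q,.006) for q in c]);p("pad",P.mean(0),[np.linalg.norm(P[i]-P[(i+1)%4]) for i in range(4)])
d=P[0]-P[1]+P[3]-P[2];print("station y dir deg",np.degrees(np.arctan2(d[1],d[0])))
m=np.array([[150,340],[386,367],[366,530],[125,500]]);M=np.array([plane("top",q,.006) for q in (m+.5)/6.5-.5+[262,197]]);p("marks",M.mean(0))
# pad in scene, c3 corners of the white marks: FL hidden, use heads' tops
s3=np.array([[570,325],[668,430],[372,515]]);p("pad scn FR,NR,NL",[plane("scene",q,.006) for q in (s3+.5)/7-.5+[258,220]],"top",P)
im=crop("top",250,350,190,300).astype(int)
w=blobs(im.min(2)>150,250,190,1000)[0]
Q=np.array([plane("top",q,.006) for q in w[2]]);p("plate rect",Q,w[0])
b=blobs(crop("top",316,350,205,240).max(2)<0,0,0,1)
for nm,(box,z) in {"carrier":([[395.0,260.3],[399.1,240.6],[431.6,247.4],[427.5,267.1]],.016),"rack":([[158.2,275.7],[206.4,264.1],[210.9,282.9],[162.6,294.4]],.032)}.items():
    R=np.array([plane("top",q,z) for q in box]);print(nm,R.mean(0),[round(np.linalg.norm(R[i]-R[(i+1)%4]),4) for i in range(4)]);e=R[1]-R[2] ;print(np.degrees(np.arctan2(e[1],e[0])))
b4=np.array([[424,95],[705,32],[717,132],[440,186]]);r=np.array([plane("top",q,.032) for q in ((b4-[405,0])+.5)/6-.5+[156,260]]);print("racktop",r.mean(0),[round(np.linalg.norm(r[i]-r[(i+1)%4]),4) for i in range(4)]);e=r[0]-r[1]+r[3]-r[2];print(np.degrees(np.arctan2(e[1],e[0])))
e/=np.linalg.norm(e);print("key from rack",r.mean(0)-.042*e)
```

```text
slot tri [ 0.5842 -0.1136  0.0725] [np.float64(0.3), np.float64(0.3)] top@.072 [ 0.5841 -0.1138  0.072 ] scn [ 0.5852 -0.114   0.072 ]
key bow [0.4368 0.2385 0.0516] [np.float64(0.0), np.float64(0.0)] top@.052 [0.4367 0.2384 0.052 ] scn [0.4362 0.2387 0.052 ]
rkey bow [0.4184 0.3205 0.0498] [np.float64(0.3), np.float64(0.3)] top [0.4182 0.3203 0.052 ]
pins carrier corner NL [ 0.4707 -0.3266  0.0174] [np.float64(2.4), np.float64(2.4)]
FL [ 0.5254 -0.3421  0.0177] [np.float64(1.2), np.float64(1.2)]
pad [ 0.4676 -0.0538  0.006 ] [np.float64(0.11332990377914073), np.float64(0.08273890743427893), np.float64(0.11374315791535655), np.float64(0.07977489214985238)]
station y dir deg 81.66123822034754
marks [ 0.4671 -0.0539  0.006 ]
pad scn FR,NR,NL [array([ 0.4954, -0.1185,  0.006 ]), array([ 0.4208, -0.1039,  0.006 ]), array([0.4362, 0.0072, 0.006 ])] top [[ 0.5153 -0.0038  0.006 ]
 [ 0.5003 -0.1161  0.006 ]
 [ 0.4185 -0.1038  0.006 ]
 [ 0.4364  0.0085  0.006 ]]
plate rect [[ 0.4305  0.046   0.006 ]
 [ 0.6563  0.0135  0.006 ]
 [ 0.6268 -0.1721  0.006 ]
 [ 0.4018 -0.1357  0.006 ]] 4576.0390625
carrier [ 0.4881 -0.3787  0.016 ] [np.float64(0.0592), np.float64(0.096), np.float64(0.0591), np.float64(0.0955)]
77.04757143349214
rack [0.4239 0.2758 0.032 ] [np.float64(0.139), np.float64(0.0554), np.float64(0.1386), np.float64(0.0549)]
13.922339673979844
racktop [0.4272 0.2792 0.032 ] [np.float64(0.1346), np.float64(0.048), np.float64(0.1315), np.float64(0.0439)]
101.03034252866064
key from rack [0.4353 0.238  0.032 ]
```

Everything checks out. The slot measures z = 72.5 mm, the bow centre 51.6 mm, and the carrier 96 x 59 mm with its top at about 17 mm. The lock is 124 and -42 mm from the dock in station axes. I'll dock the carrier now.

Run:
```python
from h import *
np.set_printoptions(precision=4,suppress=True)
r=np.radians
C=np.array([.4881,-.3787]);D=np.array([.4674,-.0538])
Rc=down(r(-12.95));Rd=down(r(-8.4))
T=lambda c,z:[c[0],c[1],z]
arm.move_to(T(C,.07),Rc)
arm.move_l(T(C,.004),feed=.1)
print(arm.current_force());arm.grip(.03);print(arm.current_width(),arm.current_grasp_force(),arm.current_t())
arm.move_l(T(C,.09),feed=.2);print(arm.current_width())
arm.move_to(T(D,.07),Rd)
arm.move_l(T(D,.018),feed=.15)
z=.018;f0=arm.current_force()[2]
while z>.0085:
    z-=.0015;arm.move_l(T(D,z),feed=.03)
    if arm.current_force()[2]-f0>4: break
print(z,arm.current_force(),f0,arm.current_ee_pos(),arm.current_t())
arm.grip(.072);print(arm.current_width())
arm.move_l(T(D,.1),feed=.2)
print(arm.current_t(),arm.current_joint_positions())
```

```text
[-0.2888 -0.7409  0.5714]
0.057857680644551455 30.00070095062256 6.275
0.05767485898491181
0.009 [-2.0325  0.4791 15.3826] -1.232321504186465 [ 0.4675 -0.0538  0.0095] 10.0917
0.07175244408763462
11.1333 [-13.8438  25.4778 106.0268  -0.0024  48.489   -5.4442]
```

Run:
```python
from h import *
np.set_printoptions(precision=4,suppress=True)
K=[.4366,.2384];R=down(np.radians(12))
arm.move_to([*K,.11],R);t=snap("top","t2")
arm.grip(.04)
arm.move_l([*K,.0395],feed=.12)
print(arm.current_force(),arm.current_t())
arm.grip(.0);print(arm.current_width(),arm.current_grasp_force(),arm.current_force(),arm.current_torque())
arm.move_l([*K,.10],feed=.1);print(arm.current_width(),arm.current_force(),arm.current_t())
s=snap("scene","s2");t3=snap("top","t3")
f=lambda im,x0,x1,y0,y1,k:cv2.resize(im[y0:y1,x0:x1],None,fx=k,fy=k,interpolation=cv2.INTER_CUBIC)
W=np.zeros((600,800,3),np.uint8);W[:300,:400]=f(s,160,260,250,325,4);W[:520,405:795]=f(t,265,330,200,287-0,6)[:520,:390]
W[305:600,:400]=f(t3,160,240,240,299,5)
cv2.imwrite("pics/c6.png",W)
```

```text
[0.0682 0.5025 0.2204] 13.7083
0.009257448549485705 30.000766217708588 [-0.5373  0.1631  5.8842] [-0.0665  0.1676 -0.0186]
0.008638572338344629 [ 0.0208 -0.4305 -0.203 ] 15.0417
```

View pics/c6.png

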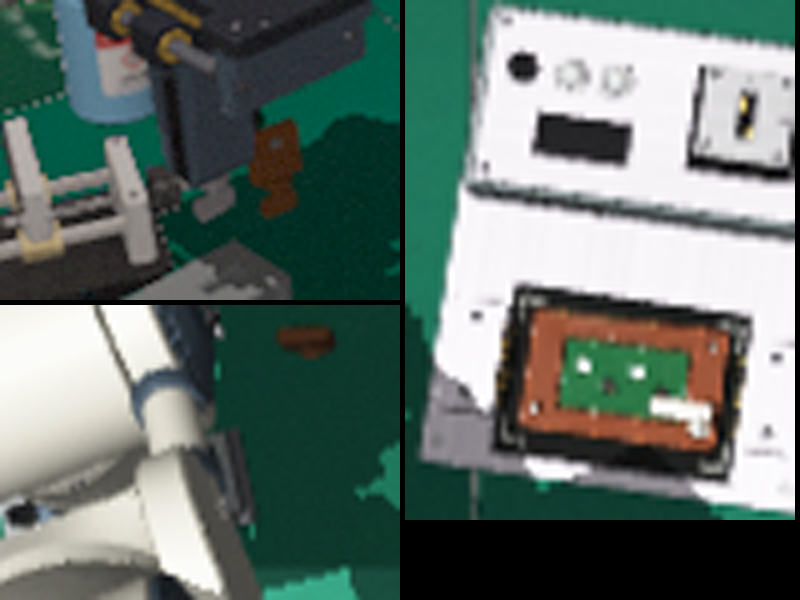

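The carrier sits inside the marks with an even border, and the key is held upright with its bit visible below the fingers. Next I'll go to the lock and feel for the slot.

Run:
```python
from h import *
np.set_printoptions(precision=4,suppress=True)
L=np.array([.5842,-.1136]);a=np.radians(81.6);R=down(a)
arm.move_to([*L,.125],R)
print(arm.current_joint_positions(),arm.current_t())
arm.move_l([*L,.102],feed=.1);arm.sleep(.1)
f0=np.array(arm.current_force());m0=np.array(arm.current_torque());z=.102
for i in range(9):
    z-=.001;arm.move_l([*L,z],feed=.03)
    f=np.array(arm.current_force())-f0
    print(round(z,4),f,np.array(arm.current_torque())-m0)
    if f[2]>6: break
print(arm.current_ee_pos(),arm.current_t())
s=snap("scene","s3");cv2.imwrite("pics/c7.png",cv2.resize(s[200:270,275:375],None,fx=7,fy=7,interpolation=cv2.INTER_CUBIC))
```

```text
[-16.7037  31.4737  87.2483   0.0104  61.3036 -98.2962] 16.8583
0.101 [-0.6912 -0.3357  0.1341] [0.0045 0.0028 0.0085]
0.1 [-0.6003  0.48   -1.164 ] [-0.0214  0.0226  0.0229]
0.099 [-0.6856  1.0095 -0.8028] [-0.0271  0.0481  0.0155]
0.098 [-0.8393 -0.5043  0.5775] [-0.0012  0.0135  0.0284]
0.097 [ 0.4345  0.1266 -0.9291] [-0.0949 -0.1804  0.0797]
0.096 [ 1.5849 -0.4273 -0.0314] [-0.093  -0.3693  0.036 ]
0.095 [ 1.93    0.2509 -0.2822] [-0.102  -0.4884 -0.0097]
0.094 [ 2.816   0.5192 -0.0761] [-0.205  -0.6793  0.0202]
0.093 [3.5161 0.1017 0.6784] [-0.1338 -0.8537 -0.0156]
[ 0.5844 -0.1137  0.093 ] 19.5917
```

```bash
cat > w.py <<'E'
from h import *
np.set_printoptions(precision=3,suppress=True)
a0=np.radians(81.6)
import json,sys
def F(n=3):
    return np.mean([arm.current_force() for _ in range(n)],0)
E
python3 - <<'E'
from w import *
x=np.array([np.cos(np.radians(-8.4)),np.sin(np.radians(-8.4))])
L=np.array([.5842,-.1136])+.0008*x
R=down(a0);arm.move_l([*L,.093],R,feed=.03);print(F(),arm.current_torque())
t=arm.current_t();z=.0925
arm.move_l([*L,z],down(a0),feed=.03);print(F())
s=1
for i in range(8):
    t=arm.current_t();arm.move_to([*L,z],down(a0+s*.09));s=-s;f=F()
    p=arm.current_ee_pos()
    print(i,round(z,4),p,f,arm.current_torque()[2],round(arm.current_t()-t,3))
    if f[2]>28: z+=.0005
    elif f[2]<7: z-=.0006
    elif f[2]<10: z-=.0002
    elif f[2]>14: z+=.0002
print(arm.current_t(),L)
E
```

```text
[0.102 0.109 0.306] [-0.018 -0.183 -0.009]
[ 0.181  0.085 -0.631]
0 0.0925 [ 0.585 -0.114  0.092] [-0.238 -3.308 -2.347] -0.013774565503944795 0.25
1 0.0919 [ 0.585 -0.114  0.092] [-0.402 -3.203  0.466] -0.014787067390302812 0.3
2 0.0913 [ 0.585 -0.114  0.091] [ 0.098 -4.392  2.539] 0.0028284951645359963 0.3
3 0.0907 [ 0.585 -0.114  0.091] [-0.955 -3.929  0.746] -0.039279171906701396 0.3
4 0.0901 [ 0.585 -0.114  0.09 ] [-1.725 -4.12   6.028] -0.04273216910144573 0.3
5 0.0895 [ 0.585 -0.114  0.09 ] [-2.143 -5.821  5.026] -0.08062493714564098 0.3
6 0.0889 [ 0.585 -0.114  0.089] [-2.446 -8.723  8.336] -0.08519899995045171 0.3
7 0.0887 [ 0.585 -0.114  0.089] [-1.635 -7.176  3.005] -0.015602091860566325 0.3
22.4917 [ 0.585 -0.114]
```

Run:
```python
from w import *
L=np.array([.5849,-.1143])
z=.0883;s=1
for i in range(34):
    arm.move_to([*L,z],down(a0+s*.09));s=-s;f=F();p=arm.current_ee_pos()
    print(i,round(z,4),round(p[2],4),f,round(arm.current_torque()[2],3))
    if abs(f[1])>3: L[1]+=.0001*np.sign(f[1])
    if abs(f[0])>3: L[0]+=.0001*np.sign(f[0])
    if p[2]<.0803 and f[2]>9: break
    if f[2]>20: z+=.0004
    elif f[2]<7: z-=.0007
    elif f[2]<10: z-=.0003
    elif f[2]>14: z+=.0002
arm.move_to([*L,z],down(a0))
print(arm.current_t(),L,z,F(),arm.current_ee_pos(),arm.current_width())
```

```text
0 0.0883 0.0887 [-0.926 -4.783  5.887] -0.057
1 0.0876 0.0875 [-0.31  -5.078 -0.787] -0.057
2 0.0869 0.0872 [-0.256 -3.007  5.678] -0.084
3 0.0862 0.0863 [0.611 1.445 2.623] -0.048
4 0.0855 0.0862 [0.544 1.307 8.967] -0.126
5 0.0852 0.0853 [1.639 4.307 4.013] 0.007
6 0.0845 0.0848 [-2.599  3.093 10.584] -0.136
7 0.0845 0.0843 [-0.065  2.286  0.776] -0.035
8 0.0838 0.0839 [-0.742  1.814  5.29 ] -0.144
9 0.0831 0.0829 [ 0.229  0.785 -1.046] -0.013
10 0.0824 0.0823 [-0.425  1.622  1.787] -0.091
11 0.0817 0.0817 [-0.206 -1.008 -0.784] 0.027
12 0.081 0.0812 [-0.491  1.783  4.117] -0.115
13 0.0803 0.0802 [-0.944  0.144 -0.017] -0.017
14 0.0796 0.0798 [-1.179  1.272  3.819] -0.127
15 0.0789 0.0797 [ 0.038  0.454 11.737] 0.002
27.5417 [ 0.585 -0.114] 0.07889999999999993 [-1.289  0.701 11.4  ] [ 0.586 -0.115  0.08 ] 0.008625686384519948
```

The collar is seated (TCP z 0.0797 against 0.0795 expected). Now the clockwise turn.

Run:
```python
from w import *
np.set_printoptions(precision=5,suppress=True)
L=np.array(arm.current_ee_pos()[:2]);z=.0791;t0=arm.current_torque()[2]
print(L)
for th in list(np.arange(.15,1.6,.15))+[1.6,1.65,1.69,1.72]:
    arm.move_to([*L,z],down(a0-th));f=F();tz=arm.current_torque()[2];p=arm.current_ee_pos();r=arm.current_tool_rot()
    print(round(th,2),round(z,4),p,f.round(2),round(tz,3),round(a0-np.arctan2(r[1,1],r[0,1]),3))
    if tz>.45: break
    for k in (0,1):
        if abs(f[k])>2.5: L[k]+=min(abs(f[k])*.00004,.0003)*np.sign(f[k])
    z+= -.0002 if f[2]<5 else (.0002 if f[2]>12 else 0)
print(arm.current_t(),arm.current_width(),arm.current_joint_positions())
s=snap("scene","s4");t=snap("top","t4")
f=lambda im,x0,x1,y0,y1,k:cv2.resize(im[y0:y1,x0:x1],None,fx=k,fy=k,interpolation=cv2.INTER_CUBIC)
W=np.zeros((600,800,3),np.uint8);W[:,:400]=f(s,260,360,180,330,4);W[:480,400:]=f(t,250,350,180,300,4)
cv2.imwrite("pics/c8.png",W)
```

```text
[ 0.58552 -0.11459]
0.15 0.0791 [ 0.58595 -0.11467  0.07966] [-0.32  1.98  9.86] -0.043 0.151
0.3 0.0791 [ 0.58593 -0.11475  0.07968] [-1.22  0.09  9.51] 0.006 0.301
0.45 0.0791 [ 0.58586 -0.11487  0.07968] [-1.03  0.13 10.1 ] 0.006 0.451
0.6 0.0791 [ 0.58582 -0.11494  0.07971] [-2.31 -0.56 10.46] 0.017 0.601
0.75 0.0791 [ 0.58572 -0.11502  0.07966] [-2.42 -1.16  9.77] 0.047 0.751
0.9 0.0791 [ 0.58564 -0.11508  0.07969] [-3.59 -1.34  9.46] 0.023 0.9
1.05 0.0791 [ 0.58549 -0.11513  0.07971] [-3.52 -3.18 10.77] 0.018 1.05
1.2 0.0791 [ 0.58535 -0.1152   0.07968] [-2.93 -1.77 10.58] -0.003 1.2
1.35 0.0791 [ 0.58522 -0.11525  0.07969] [-3.44 -2.39 10.56] 0.058 1.35
1.5 0.0791 [ 0.58503 -0.11523  0.07968] [-2.61 -2.93 11.46] 0.086 1.5
1.6 0.0791 [ 0.58494 -0.11525  0.07967] [-3.11 -1.72 12.04] 0.052 1.6
1.65 0.0793 [ 0.58486 -0.11526  0.0797 ] [-2.79 -1.37  8.05] 0.115 1.65
1.69 0.0793 [ 0.58482 -0.11523  0.0797 ] [-2.   -1.79  7.39] 0.18 1.69
1.72 0.0793 [ 0.58479 -0.11526  0.07971] [-3.02 -0.79  7.14] 0.119 1.719
31.2917 0.008707085902697613 [-16.86935  34.89234  89.34512  -0.03963  55.72634   0.07267]
```

View pics/c8.png

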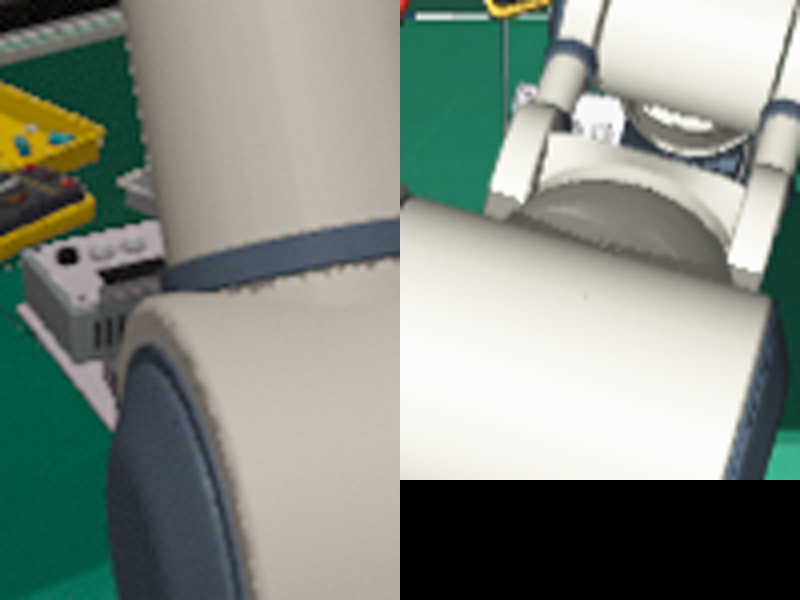

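The arm hides the lock in both views, so I'll confirm the end stop from the torque instead.

Run:
```python
from w import *
L=np.array([.58465,-.11535]);z=.0792
for th in (1.74,1.77,1.80,1.83):
    arm.move_to([*L,z],down(a0-th))
    q=[]
    for _ in range(5): arm.sleep(.05);q.append(arm.current_torque()[2])
    r=arm.current_tool_rot()
    print(th,np.mean(q).round(3),F().round(1),np.array(arm.current_ee_pos()).round(4),round(a0-np.arctan2(r[1,1],r[0,1]),3),arm.current_width(),arm.current_grasp_force())
    if np.mean(q)>.4: break
print(arm.current_t())
```

```text
1.74 0.276 [-1.4  1.1  9.9] [ 0.585 -0.115  0.08 ] 1.739 0.00921760636384331 30.002821683883667
1.77 0.529 [-1.7  2.   9.2] [ 0.585 -0.115  0.08 ] 1.769 0.008988881983862874 30.003768503665924
32.3917
```

Run:
```python
from w import *
arm.move_to([.58465,-.11535,.0792],down(a0-1.758));arm.sleep(.5)
print(np.mean([arm.current_torque()[2] for _ in range(3)]),F(),arm.current_width(),arm.current_ee_pos(),arm.current_t())
print(arm.sign_off())
```

```text
0.39684331324776556 [-2.656  0.487 10.274] 0.008709155127519404 [ 0.585 -0.115  0.08 ] 33.1417
the job is handed in; nothing more can be done
None
```

I docked the carrier inside the white corner marks and let go of it. The square-bowed key is fully in and still gripped, turned clockwise to what the torque readings show is the end stop (both cameras were blocked there). I handed the job in at 33 s.

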